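# Load the chocolate setting cabinet, hook its roof flap shut and give a cold spray

## Task

Stand every cup of poured chocolate upright on the floor of the open white setting cabinet, then take the hook pole from its wooden rest, put its yellow hook finger into the red ring eye at the top of the raised clear roof flap and, keeping the finger in the eye, swing the flap gently until it is fully shut; do not touch the flap with the gripper or arm. Once the flap is shut, press the red cap of the spray can on the cabinet's end fully down for a moment and let it spring back, not before; the pole must end lying back in the notches of its rest. Leave the bowl, the glass and the spatula alone.

Things in the scene. Friction and masses are not known exactly. Their poses are not given: they have to be found in the camera images.
- cup0_mid (a point): white paper cup filled with set, dark brown chocolate: a rigid upright cylinder 50 mm in diameter, 65 mm tall, about 0.1 kg, standing on the table; the point is its centre, 32 mm above its underside, z up its axis. From two to four such cups are present, in one loose row on the table.
- cup1_mid (a point): white paper cup filled with set, dark brown chocolate: a rigid upright cylinder 50 mm in diameter, 65 mm tall, about 0.1 kg, standing on the table; the point is its centre, 32 mm above its underside, z up its axis. From two to four such cups are present, in one loose row on the table.
- cup2_mid (a point): white paper cup filled with set, dark brown chocolate: a rigid upright cylinder 50 mm in diameter, 65 mm tall, about 0.1 kg, standing on the table; the point is its centre, 32 mm above its underside, z up its axis. From two to four such cups are present, in one loose row on the table.
- cup3_mid (a point): white paper cup filled with set, dark brown chocolate: a rigid upright cylinder 50 mm in diameter, 65 mm tall, about 0.1 kg, standing on the table; the point is its centre, 32 mm above its underside, z up its axis. From two to four such cups are present, in one loose row on the table.
- chamber (a point): centre of the inside floor of the setting cabinet, a fixed open box 260 (x) x 180 (y) mm, walls 8 mm, in the cabinet's axes (yaw varies). Floor 25 mm, rim 100 mm above the table. The flap's hinge lies along the +y rim, the spray can stands outside the -x end.
- flap (a joint): angle (rad) of the clear roof flap: 0 fully shut on the rim, 1.57 straight up; it starts a little past upright; limit 2.0. The stiff hinge (0.2 N m) holds the flap at any angle. The panel reaches 180 mm from the hinge line and is 260 mm wide, 8 mm thick.
- flap_hinge (a point): a point of the clear, aluminium-framed flap; it lies on the hinge line at the middle of its width (a fixed point); x along the hinge (same as the cabinet's x), -y from the hinge to the free edge, z out of its outer face, which is the top when shut. It turns about its x axis.
- eye (a point): centre of the red ring eye beyond the middle of the flap's free edge, 212 mm from the hinge line; axes as the panel's. Hole 32 mm in diameter, bar 6 mm thick; the hole's axis is parallel to the hinge, so a finger pointing along the hinge enters it sideways and stays in line as the flap swings. About 300 mm above the table when raised; shut, 104 mm, and 32 mm outside the cabinet's front (-y) face.
- pole_grip (a point): middle of the black grip of the hook pole: hold it here, close to its centre of mass. Pole 350 mm long, 0.2 kg; x runs along it towards the hook end, z up as it lies in the rest. Grip 120 mm long, 18 mm square; shaft 14 mm square; it reaches 200 mm to the hook end, 150 mm to the other.
- pole_hook (a point): middle of the free length of the yellow hook finger, a rod 9 mm in diameter that sticks out 47 mm sideways, square to the shaft, in the pole's -y direction, 193 mm along the pole from pole_grip; this point is 31 mm from the pole's centre line and 24 mm from the shaft's face and from the finger's tip.
- rest_mid (a point): where pole_grip lies when the pole is in the fixed wooden rest: 52 mm above the table, midway between two notched posts 180 mm apart (18 mm thick); x along the pole towards the hook. Notches 21 mm wide at the bottom (45 mm above the table), flaring to 48 mm between wire prongs 81 mm high. Between the posts it is clear down to the base board, 8 mm high.
- cap (a joint): travel (m) of the red spray cap: 0 up, 0.008 fully down; sprung, about 1.4 N at the start and 5 N fully down, returns by itself.
- cap_top (a point): centre of the top face of the red cap (38 mm diameter, pressed straight down) on the blue spray can fixed to the cabinet's -x end; about 153 mm above the table.
- bowl_mid (a point): centre of a loose steel mixing bowl, 140 mm wide, 80 mm high; leave it alone.
- glass_mid (a point): centre of a loose amber glass, 68 mm wide, 90 mm high; leave it alone.
- spatula_grip (a point): grip of a loose white spatula lying on the table at the robot's right; leave it alone.

How it is judged:
By the outcome, as a careful person would: the job done as asked, in the order asked, and still so for the second after the job is handed in, with the robot touching nothing.
Of cup0, cup1, cup2, cup3 only 2 to 4 are there at a start; the rules pass over those that are not, and their reading is None.
At some moment in a run one of cup0, cup1, cup2, cup3 may be knocked a few centimetres aside while the robot is not near it.
It also fails if it takes over 208 s, if anything falls off the work surface, if the arm or the gripper's body presses on something with over 40 N, if the wrist force passes 120 N, or if a joint passes its speed limit or range.

## Robot

A 7-joint arm with a two-finger parallel gripper is mounted at the origin on the work surface. World frame = base frame: x ahead of the robot, y to its left, z up, the work surface at z = 0. Lengths are in m, angles in degrees, forces in N, time in s.
With the tool pointing down it reaches from about 0.425 to 0.875 m from the base axis. Payload 8.4 kg.
Tool frame: the origin (TCP) lies midway between the tips of the shut fingers; the grasp point (between the pads) lies env.grip_point_offset behind it (env.grip_point_offset is the distance from the TCP to the grasp point, in m); y points along the fingers, x is the direction in which the jaws open and shut, and the axes are right-handed (so a half turn about y gives the same grasp; the last joint's range is limited). The gripper opens to 85 mm and grips with 20 to 120 N. Pads are 22 mm wide; open, the fingers measure 114 mm over their backs; the gripper's body (76 mm by 85 mm) begins 54 mm behind the grasp point. The pads swing forward as they close: fully open they stand 13 mm farther back than shut.
Start: joints at [61.467, 19.091, 2.286, 83.961, -0.768, 76.965, -3.352], TCP at [0.252, -0.599, 0.231] pointing down, gripper open.
Joint ranges: [-147.57, 147.57], [-21.85, 119.76], [-74.77, 79.35], [14.55, 137.4], [-85.83, 265.84], [4.83, 119.75], [-152.11, 152.11]. Speed limits (degrees/s): [127.2, 127.2, 159.86, 159.86, 180, 180, 180].

## Interface

Orientations are given as a 3x3 rotation matrix whose columns are the frame's x, y, z axes.
In Python, from bench import env gives the robot as it stands.
- The arm moves only by the tool drive_tool, never from a script. Its argument "rows" is a list of rows, each a list of 5 numbers: the shift along the world's x, y, z in units of 40 mm (1.0 is 40 mm), then the turn about the world's z in units of 6 degrees (1.0 is 6 degrees), then the closure in counts, from 0 (fully open) to 255 (shut). In form: [[tx, ty, tz, twist, gripper], ...]. A call has 1 to 12 rows; each row is the pose to reach, as a shift and turn from the pose measured when the call began; what a row does not reach only later rows make up. A row lasts 1/8 s, in which the tool goes at most 62.5 mm and 10.7 degrees, less where a joint would pass 70% of its speed; a pose out of reach is approached as far as the arm can. A call with a gripper value outside its range is refused whole. The fingers move at their own pace and stop on an object; the grip force is fixed at half the most. Time passes only in rows, so rows that repeat a pose let the fingers close. It gives the time, the measured TCP pose, the force and the opening at its end, in the units of the state.
- env.get_state(): the state, without advancing time (a new reading comes with each control period).
- env.snapshot(name): name is "scene" or "top" or "wrist"; returns the picture (420x560x3 uint8, red, green, blue); there is no depth.
- env.get_calibration(name): a dict with "fx", "fy", "cx", "cy" (pixels), "extrinsics" (4x4, takes a point from camera to world coordinates); the wrist camera has in their place "hand_eye" (4x4, takes a point from camera to tool coordinates, whose origin is the TCP and whose axes are the tool frame's). Camera axes: x right, y up, looking along -z (the intrinsics and any distortion apply to the point x, -y, -z); pixel columns grow to the right and rows downward; lengths in m; the calibration is good to about 2 mm. The wrist camera is an equidistant fisheye: a pixel r from the principal point sees the ray r / f radians off the axis. A picture is of the moment at which its call begins: read the wrist's pose just before it. get_calibration takes no time and is no camera call.
- env.sign_off(): hands the job in, once; it reports no verdict.
The state is a dict: "time": time; "joints": joint angles; "joint_vel": joint speeds; "joint_efforts": joint torques, N m; "tool_pos": TCP position; "orientation": TCP orientation; "ft_force": force on the tool from outside, world axes, zero at the start; "torque": the same for the moment, N m; "finger_gap": finger opening in m.
Only numpy, scipy, OpenCV 4.12 (cv2) and the standard library are available. Lean on these libraries where they do the work, as an engineer would, in place of code of your own. Each camera call takes 0.05 s, during which the arm holds its last target. There are 200 camera calls.

## Working session

There is one attempt and no reset: what is moved stays moved. The work goes in short steps, Python scripts to look and compute and a tool call to move; the robot and the scene stay as the last step left them, time stands still between calls to the robot, and variables do not carry over. Pictures are saved under pics/ and viewed, about 12 in all and at most 16, crops included, and the job is handed in when it is done.

Besides the shell and the picture viewer there is one more tool, called after "Emit:" in YAML: its name, and indented under it one key for each argument. drive_tool: Moves the arm, as the interface text tells. Its arguments: {"type":"object","properties":{"rows":{"type":"array"}},"required":["rows"]}

```bash
ls; mkdir -p pics; python3 - <<'E'
from bench import env
import cv2,json,numpy as np
np.set_printoptions(precision=4,suppress=True)
s=env.get_state()
for k,v in s.items(): print(k,np.array(v).tolist() if not isinstance(v,float) else v)
print(env.grip_point_offset)
for n in("scene","top","wrist"):
    im=env.snapshot(n); cv2.imwrite(f"pics/{n}0.png",im[:,:,::-1]); 
    c=env.get_calibration(n); print(n,{k:np.round(np.array(v),4).tolist() for k,v in c.items()})
a=[cv2.imread(f"pics/{n}0.png") for n in("scene","top")]
E
```

```text
pics
time 0.0
joints [61.4663168617595, 19.12990871055592, 2.285433354869446, 84.0118267476654, -0.7681410534447078, 76.9665386264248, -3.353351792463621]
joint_vel [-0.002818431707133697, -0.060380419911483976, -0.019561167007199048, -0.023582959048195334, 0.044640000808686256, 0.02034200420739721, -0.13548337745470515]
joint_efforts [-0.00037500165490200743, -65.85559844970703, 1.3649632036685944, -40.5562698841095, 0.01658189808949828, 0.01269181229872629, -1.2185622324523138e-05]
tool_pos [0.25219214071052964, -0.5985737718004367, 0.23043578830426176]
orientation [[0.38826343213628284, -0.0007279961828997052, 0.9215481416004874], [-0.9215470052145512, 0.00145120944534727, 0.3882640997713257], [-0.0016200141500234805, -0.999998682005483, -0.00010743114215966919]]
ft_force [-0.38243616914715567, -0.26226638993392476, 0.1688393699838146]
torque [-0.030874897376020928, 0.041925870674171695, 0.034628977416024824]
finger_gap 0.08586599002555961
0.0187
scene {'fx': 413.9054, 'fy': 413.9054, 'cx': 288.4313, 'cy': 210.9478, 'extrinsics': [[-0.6839, -0.3763, 0.625, 1.2748], [0.7293, -0.3748, 0.5724, 0.5722], [0.0188, 0.8473, 0.5307, 0.7117], [0.0, 0.0, 0.0, 1.0]]}
top {'fx': 448.868, 'fy': 448.868, 'cx': 282.269, 'cy': 212.8637, 'extrinsics': [[-0.0114, 0.9975, -0.0692, 0.5113], [-0.9997, -0.0129, -0.0216, -0.0865], [-0.0224, 0.0689, 0.9974, 1.3765], [0.0, 0.0, 0.0, 1.0]]}
wrist {'fx': 325.1923, 'fy': 325.1923, 'cx': 282.2033, 'cy': 206.1361, 'hand_eye': [[1.0, 0.0004, -0.0001, -0.0022], [-0.0002, 0.2712, -0.9625, -0.1434], [-0.0004, 0.9625, 0.2712, 0.0688], [0.0, 0.0, 0.0, 1.0]]}
```

View pics/scene0.png

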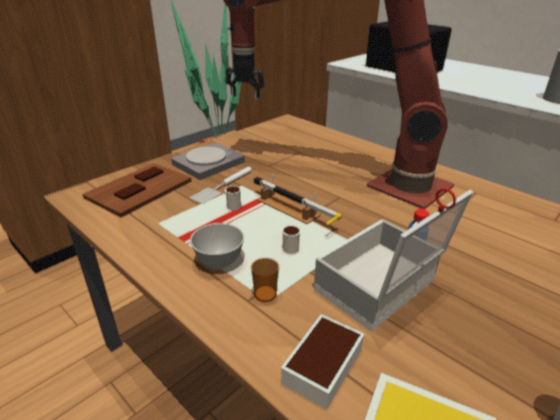

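View pics/top0.png

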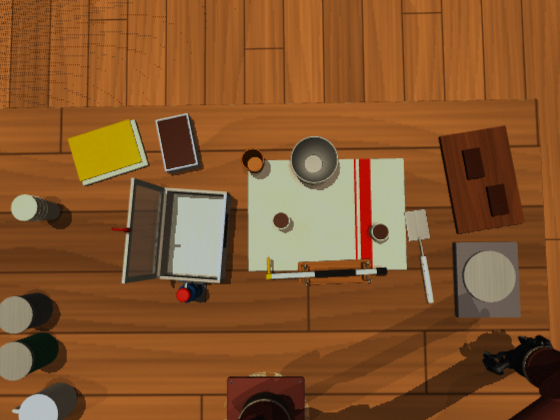

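The overview shows two cups (top px (281,221) and (380,232)), the pole along world y at row ~270 with the yellow hook at (268,265), the cabinet centred at about (197,237), the red cap at (185,295) and the eye at (120,230). I'll take enlarged crops to get accurate pixels.

```bash
cat > h.py <<'E'
import numpy as np, cv2
from bench import env
np.set_printoptions(precision=4,suppress=True)
def ray(n,px,st=None):
    c=env.get_calibration(n); u=np.array([px[0]-c["cx"],px[1]-c["cy"]],float)
    if n=="wrist":
        r=np.hypot(*u); th=r/c["fx"]; k=np.sin(th)/r if r>0 else 0
        d=np.array([u[0]*k,-u[1]*k,-np.cos(th)])
        T=np.eye(4); T[:3,:3]=st["orientation"]; T[:3,3]=st["tool_pos"]; E=T@np.array(c["hand_eye"])
    else:
        d=np.array([u[0]/c["fx"],-u[1]/c["fy"],-1]); E=np.array(c["extrinsics"])
    d=E[:3,:3]@d; return E[:3,3],d/np.linalg.norm(d)
def plane(n,px,z,st=None):
    o,d=ray(n,px,st); return o+d*(z-o[2])/d[2]
def tri(*rays):
    A=np.zeros((3,3));b=np.zeros(3)
    for o,d in rays:
        P=np.eye(3)-np.outer(d,d);A+=P;b+=P@o
    p=np.linalg.solve(A,b)
    return p,[float(np.linalg.norm(np.cross(p-o,d))) for o,d in rays]
def proj(n,p,st=None):
    c=env.get_calibration(n)
    if n=="wrist":
        T=np.eye(4); T[:3,:3]=st["orientation"]; T[:3,3]=st["tool_pos"]; E=T@np.array(c["hand_eye"])
    else: E=np.array(c["extrinsics"])
    q=E[:3,:3].T@(np.asarray(p)-E[:3,3])
    if n=="wrist":
        a=np.hypot(q[0],q[1]); th=np.arctan2(a,-q[2]); return c["cx"]+c["fx"]*th*q[0]/a, c["cy"]-c["fx"]*th*q[1]/a
    return c["cx"]-c["fx"]*q[0]/q[2], c["cy"]+c["fy"]*q[1]/q[2]
def blobs(im,f,amin=8):
    b,g,r=[im[:,:,i].astype(int) for i in range(3)]
    m=f(r,g,b).astype(np.uint8); n,l,s,c=cv2.connectedComponentsWithStats(m)
    return [(c[i].round(1).tolist(),s[i].tolist()) for i in range(1,n) if s[i][4]>=amin]
E
python3 - <<'E'
from h import *
t=cv2.imread("pics/top0.png"); s=cv2.imread("pics/scene0.png")
cv2.imwrite("pics/topc.png",cv2.resize(t[170:310,110:300],None,fx=4,fy=4,interpolation=cv2.INTER_CUBIC))
cv2.imwrite("pics/scenec.png",cv2.resize(s[165:330,220:480],None,fx=3,fy=3,interpolation=cv2.INTER_CUBIC))
for n,im in(("top",t),("scene",s)):
    print(n,"red",blobs(im,lambda r,g,b:(r>110)&(g<50)&(b<50)&(r>3*g)))
    print(n,"yel",blobs(im,lambda r,g,b:(r>150)&(g>110)&(b<70)))
E
```

```text
top red [([354.0, 168.5], [354, 159, 1, 20, 20]), ([365.0, 208.9], [359, 159, 13, 109, 1052]), ([355.0, 202.5], [355, 181, 1, 44, 44]), ([118.8, 228.7], [112, 227, 14, 4, 34]), ([356.0, 242.0], [356, 226, 1, 33, 33]), ([182.2, 294.7], [176, 288, 13, 14, 141])]
top yel [([301.0, 23.5], [301, 18, 1, 12, 12]), ([310.0, 69.0], [310, 63, 1, 13, 13]), ([104.0, 149.5], [68, 119, 73, 62, 2858]), ([268.1, 268.8], [266, 258, 6, 21, 65])]
scene red [([444.8, 189.5], [439, 188, 11, 4, 17]), ([254.3, 202.8], [252, 201, 6, 4, 10]), ([440.6, 205.1], [438, 201, 6, 7, 14]), ([233.6, 212.8], [217, 204, 33, 17, 78]), ([420.5, 214.1], [415, 208, 13, 13, 76]), ([184.8, 237.2], [182, 236, 7, 4, 13])]
scene yel [([276.4, 194.9], [275, 194, 5, 3, 8]), ([275.6, 204.0], [268, 199, 15, 12, 29]), ([293.6, 203.2], [284, 198, 19, 11, 41]), ([267.7, 202.7], [264, 200, 9, 6, 13]), ([286.8, 208.9], [283, 206, 9, 6, 15]), ([333.7, 218.5], [326, 212, 17, 13, 74]), ([298.5, 216.7], [293, 214, 9, 6, 16]), ([307.4, 220.4], [304, 219, 7, 4, 12]), ([413.9, 407.0], [376, 383, 103, 37, 1964])]
```

View pics/topc.png

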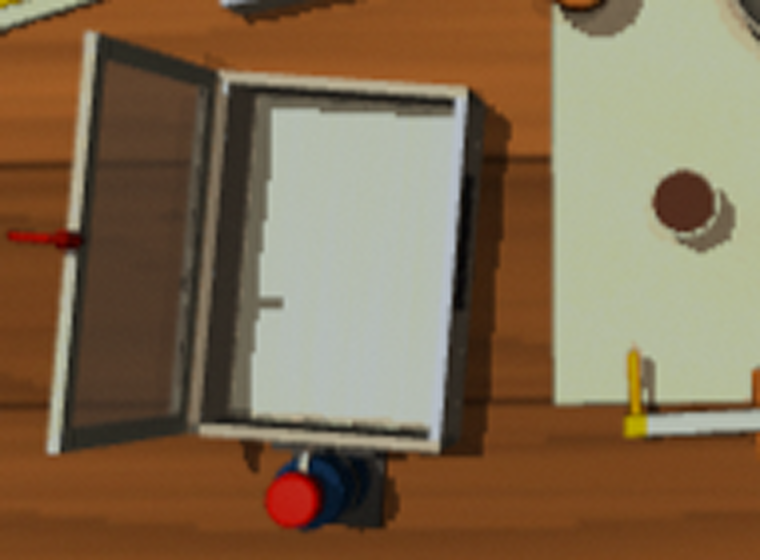

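View pics/scenec.png

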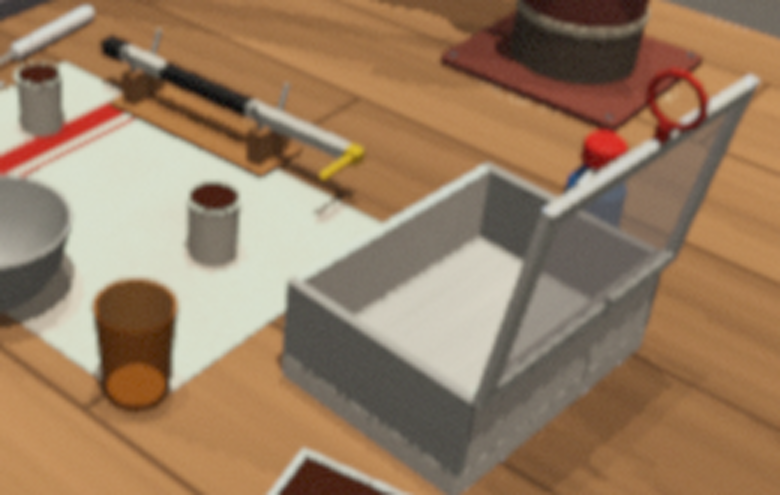

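Crops: the rim corners in topc are at (222,72), (468,90), (437,452), (200,434). In scenec they are at (475,408), (292,285), (490,168), (665,258). The eye ring in scene is at (678,100) and the cap at (605,143). Next I'll triangulate these.

```bash
python3 - <<'E'
from h import *
t=cv2.imread("pics/top0.png"); s=cv2.imread("pics/scene0.png")
T=lambda x,y:ray("top",((x+.5)/4+109.5,(y+.5)/4+169.5)); S=lambda x,y:ray("scene",((x+.5)/3+219.5,(y+.5)/3+164.5))
R={}
for n,a,b in [("hinge_far",(222,72),(475,408)),("front_far",(468,90),(292,285)),("front_near",(437,452),(490,168)),("hinge_near",(200,434),(665,258)),
 ("eye",(30,237),(678,100)),("cap",(295,499),(605,141)),("cupA top",(684,202),(213,197)),("hooktip",(634,350),(322,177)),("hookbase",(634,425),(357,153))]:
    p,e=tri(T(*a),S(*b)); R[n]=p; print(n,p,np.round(e,4))
c=sum(R[k] for k in("hinge_far","front_far","front_near","hinge_near"))/4
ux=(R["hinge_far"]-R["hinge_near"]+R["front_far"]-R["front_near"])[:2]; 
print("centre",c,"yaw",np.degrees(np.arctan2(ux[1],ux[0])))
dark=lambda r,g,b:(r<45)&(g<45)&(b<45)
brown=lambda r,g,b:(r>50)&(r<120)&(g<55)&(b<50)&(r>1.5*g)
print("dark top",[x for x in blobs(t[255:290,260:400],dark)]); 
print("brown top",[x for x in blobs(t[200:250,255:400],brown)])
print("brown scene",[x for x in blobs(s[180:260,215:310],brown)])
print("dark scene",[x for x in blobs(s[170:220,245:320],dark)])
E
```

```text
hinge_far [0.6763 0.2811 0.0952] [0.0024 0.0024]
front_far [0.6608 0.1024 0.0952] [0.002 0.002]
front_near [0.4036 0.124  0.0953] [0.0005 0.0005]
hinge_near [0.4165 0.2967 0.0926] [0.0032 0.0032]
eye [0.5532 0.3283 0.3135] [0.0033 0.0033]
cap [0.3773 0.2121 0.1516] [0.0011 0.0011]
cupA top [ 0.5811 -0.0531  0.0644] [0.0001 0.0001]
hooktip [ 0.4724 -0.0137  0.0533] [0.0014 0.0014]
hookbase [ 0.4179 -0.0134  0.0558] [0.0013 0.0013]
centre [0.5393 0.201  0.0946] yaw -4.120796475091828
dark top [([121.3, 16.0], [117, 13, 10, 7, 67]), ([74.5, 17.9], [55, 14, 40, 8, 243])]
brown top [([25.5, 20.1], [19, 13, 14, 15, 158]), ([124.9, 31.5], [118, 25, 15, 14, 164]), ([114.1, 31.2], [113, 26, 4, 12, 14])]
brown scene [([17.3, 9.1], [12, 7, 11, 5, 36]), ([50.9, 14.1], [46, 11, 12, 8, 51]), ([90.6, 33.6], [87, 30, 8, 8, 39]), ([76.0, 50.0], [70, 47, 13, 7, 70])]
dark scene [([11.6, 10.8], [10, 9, 4, 5, 18]), ([42.1, 24.2], [29, 18, 27, 14, 110])]
```

```bash
python3 - <<'E'
from h import *
for n,a,b in [("grip",(334.5,272.9),(287.1,194.2)),("cupA",(280.5,220.1),(291,230)),("cupB",(379.9,231.5),(232.3,189.1)),("pole tail",(381.3,271),(256.6,180.8))]:
    p,e=tri(ray("top",a),ray("scene",b)); print(n,p,np.round(e,4))
print("glass/bowl", plane("top",(253,161),.09),plane("top",(314,160),.08))
E
```

```text
grip [ 0.4264 -0.2098  0.0524] [0.0017 0.0017]
cupA [ 0.5809 -0.0525  0.0657] [0.0003 0.0003]
cupB [ 0.5445 -0.3414  0.0657] [0.0003 0.0003]
pole tail [ 0.431  -0.3468  0.051 ] [0.0024 0.0024]
glass/bowl [0.7524 0.0246 0.09  ] [ 0.7545 -0.1527  0.08  ]
```

Emit:
drive_tool:
  rows:
    - [1.2,1.1,-0.1,1.5,0]
    - [2.4,2.2,-0.2,3,0]
    - [3.6,3.2,-0.3,4.5,0]
    - [4.9,4.3,-0.5,6,0]
    - [6.1,5.4,-0.6,7.5,0]
    - [7.0,6.2,-0.7,9,0]
    - [7.3,6.43,-0.75,10.5,0]
    - [7.3,6.43,-0.75,10.5,0]
    - [7.3,6.43,-0.75,10.5,0]

```text
time: 1.27
tool_pos: [0.5431, -0.343, 0.2005]
orientation: [[0.997, -0.002, 0.078], [-0.078, -0.001, 0.997], [-0.002, -1.0, -0.001]]
ft_force: [0.3, -0.8, -0.7]
finger_gap: 0.0855
```

```bash
cat >> h.py <<'E'
brown=lambda r,g,b:(r>40)&(r<130)&(g<60)&(b<55)&(r>1.5*g)
def cup(z=.065,guess=None,n="wrist"):
    st=env.get_state(); im=env.snapshot(n)[:,:,::-1]
    out=[plane(n,c,z,st) for c,s in blobs(im,brown,20) if s[2]<130]
    return st,im,[p for p in out if guess is None or np.hypot(*(p[:2]-guess))<.08]
E
python3 - <<'E'
from h import *
st,im,o=cup(guess=[.5445,-.3414]); print(st["time"],st["tool_pos"],np.array(st["orientation"])[:,0],o); cv2.imwrite("pics/w1.png",im)
st,im,o=cup(guess=[.58,-.05],n="top");print(o)
E
```

```text
1.275 [ 0.5431 -0.343   0.2005] [ 0.997  -0.0779 -0.002 ] [array([ 0.5426, -0.339 ,  0.065 ])]
[array([ 0.5811, -0.0527,  0.065 ])]
```

Emit:
drive_tool:
  rows:
    - [0,0.07,-1.2,0,0]
    - [0,0.07,-2.4,0,0]
    - [0,0.07,-3.4,0,0]
    - [0,0.07,-4.1,0,0]
    - [0,0.07,-4.4,0,0]
    - [0,0.07,-4.4,0,0]
    - [0,0.07,-4.4,0,255]
    - [0,0.07,-4.4,0,255]
    - [0,0.07,-4.4,0,255]
    - [0,0.07,-4.4,0,255]
    - [0,0.07,-4.4,0,255]
    - [0,0.07,-4.4,0,255]

```text
time: 2.88
tool_pos: [0.5439, -0.3409, 0.0263]
orientation: [[0.997, 0.0, 0.077], [-0.077, -0.002, 0.997], [0.001, -1.0, -0.002]]
ft_force: [-0.8, 0.4, 6.1]
finger_gap: 0.049
```

Emit:
drive_tool:
  rows:
    - [0,0,0,0,255]
    - [0,0,0,0,255]
    - [0,0,1,0,255]
    - [0,0,2,0,255]
    - [0,0,3,0,255]
    - [0,0,4,0,255]
    - [0,0,4.4,0,255]
    - [0,0,4.4,0,255]

```text
time: 3.88
tool_pos: [0.5441, -0.3411, 0.2027]
orientation: [[0.997, 0.001, 0.078], [-0.078, -0.003, 0.997], [0.002, -1.0, -0.003]]
ft_force: [0.1, 0.7, -1.2]
finger_gap: 0.0492
```

Emit:
drive_tool:
  rows:
    - [0.1,1.2,0,0,255]
    - [0.2,2.5,0,0,255]
    - [0.3,3.8,0,0,255]
    - [0.4,5.1,0,0,255]
    - [0.5,6.4,0,0,255]
    - [0.6,7.7,0,0,255]
    - [0.8,9.0,0,0,255]
    - [0.9,10.3,0,0,255]
    - [1.0,11.5,0,0,255]
    - [1.1,12.6,0,0,255]
    - [1.12,13.2,0,0,255]
    - [1.12,13.45,0,0,255]

```text
time: 5.38
tool_pos: [0.5878, 0.1984, 0.2005]
orientation: [[0.997, -0.002, 0.075], [-0.075, -0.003, 0.997], [-0.002, -1.0, -0.003]]
ft_force: [-0.7, -0.8, -0.1]
finger_gap: 0.049
```

Emit:
drive_tool:
  rows:
    - [0,0,0,0,255]
    - [0,0,0,0,255]

```text
time: 5.62
tool_pos: [0.5877, 0.1968, 0.1997]
orientation: [[0.997, -0.003, 0.077], [-0.077, -0.004, 0.997], [-0.003, -1.0, -0.004]]
ft_force: [0.0, 0.1, -0.5]
finger_gap: 0.049
```

```bash
python3 - <<'E'
from h import *
st=env.get_state(); im=env.snapshot("wrist")[:,:,::-1]; cv2.imwrite("pics/w2.png",im); print(st["tool_pos"],st["finger_gap"])
E
```

```text
[0.5877 0.1968 0.1997] 0.04899895373683407
```

View pics/w2.png

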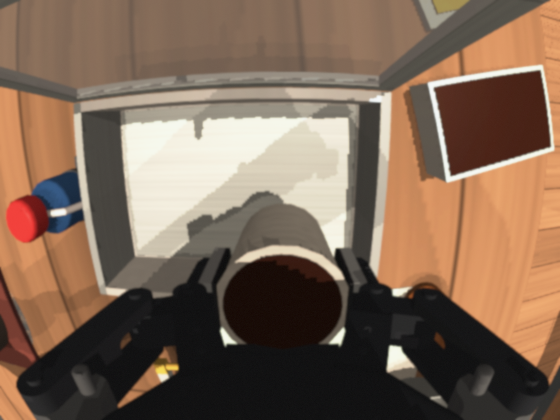

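The wrist view shows the cup held upright inside the cabinet outline. The outer rim corners are about (77,98), (390,95) and (103,292), and the floor corners about (122,110) and (352,118). I'll check the cabinet fix with these.

```bash
python3 - <<'E'
from h import *
st=env.get_state()
for n,p,z in [("hn",(77,98),.1),("hf",(391,95),.1),("fn",(102,292),.1),("floor hn",(122,110),.025),("floor hf",(352,118),.025)]:print(n,plane("wrist",p,z,st))
print(plane("wrist",(27,221),.153,st))
E
```

```text
hn [0.4209 0.3068 0.1   ]
hf [0.6763 0.2799 0.1   ]
fn [0.4042 0.1248 0.1   ]
floor hn [0.4258 0.2944 0.025 ]
floor hf [0.6603 0.2615 0.025 ]
[0.3863 0.2169 0.153 ]
```

Emit:
drive_tool:
  rows:
    - [0,0,-0.9,0,255]
    - [0,0,-1.8,0,255]
    - [0,0,-2.6,0,255]
    - [0,0,-3.2,0,255]
    - [0,0,-3.5,0,255]
    - [0,0,-3.6,0,255]
    - [0,0,-3.6,0,255]

```text
time: 6.55
tool_pos: [0.5884, 0.1967, 0.0567]
orientation: [[0.997, -0.001, 0.077], [-0.077, -0.004, 0.997], [-0.001, -1.0, -0.004]]
ft_force: [-0.3, -0.2, -1.7]
finger_gap: 0.0488
```

Emit:
drive_tool:
  rows:
    - [0,0,-0.08,0,255]
    - [0,0,-0.13,0,255]
    - [0,0,-0.13,0,255]

```text
time: 6.92
tool_pos: [0.5884, 0.1967, 0.0516]
orientation: [[0.997, -0.001, 0.077], [-0.077, -0.004, 0.997], [-0.001, -1.0, -0.004]]
ft_force: [-0.7, 0.5, -0.8]
finger_gap: 0.0491
```

Emit:
drive_tool:
  rows:
    - [0,0,0,0,0]
    - [0,0,0,0,0]
    - [0,0,0,0,0]
    - [0,0,0,0,0]
    - [0,0,0,0,0]
    - [0,0,1,0,0]
    - [0,0,2,0,0]
    - [0,0,3,0,0]
    - [0,0,3.7,0,0]
    - [0,0,3.7,0,0]

```text
time: 8.18
tool_pos: [0.5895, 0.1973, 0.2022]
orientation: [[0.997, 0.003, 0.077], [-0.077, -0.002, 0.997], [0.003, -1.0, -0.002]]
ft_force: [0.4, -0.3, 0.0]
finger_gap: 0.0853
```

Emit:
drive_tool:
  rows:
    - [0,-1.2,0,0,0]
    - [-0.1,-2.5,0,0,0]
    - [-0.1,-3.8,0,0,0]
    - [-0.2,-5.0,0,0,0]
    - [-0.2,-5.9,0,0,0]
    - [-0.2,-6.25,0,0,0]
    - [-0.2,-6.25,0,0,0]
    - [-0.2,-6.25,0,0,0]

```text
time: 9.18
tool_pos: [0.5815, -0.0505, 0.2019]
orientation: [[0.997, 0.002, 0.075], [-0.075, -0.001, 0.997], [0.003, -1.0, -0.001]]
ft_force: [-0.4, -0.6, -0.0]
finger_gap: 0.0853
```

```bash
python3 - <<'E'
from h import *
st,im,o=cup(guess=[.58,-.05]); print(st["time"],st["tool_pos"],o)
st,im,o=cup(n="top",z=.09);print(o); cv2.imwrite("pics/top1.png",im)
E
```

```text
9.175 [ 0.5815 -0.0505  0.2019] [array([ 0.5789, -0.0507,  0.065 ])]
[array([1.2177, 0.7474, 0.09  ]), array([ 0.6905, -0.6331,  0.09  ]), array([0.809 , 0.6446, 0.09  ]), array([0.812 , 0.2497, 0.09  ]), array([0.769 , 0.1807, 0.09  ]), array([ 0.7846, -0.3661,  0.09  ]), array([0.7721, 0.0468, 0.09  ]), array([ 0.7848, -0.0457,  0.09  ]), array([0.7673, 0.0035, 0.09  ]), array([0.7367, 0.0293, 0.09  ]), array([0.5962, 0.5624, 0.09  ]), array([ 0.6108, -0.4756,  0.09  ]), array([0.5895, 0.1964, 0.09  ]), array([ 0.5747, -0.5456,  0.09  ]), array([0.612 , 0.7495, 0.09  ]), array([0.5586, 0.4062, 0.09  ]), array([ 0.4485, -0.5181,  0.09  ]), array([ 0.4484, -0.1689,  0.09  ]), array([ 0.45  , -0.2854,  0.09  ]), array([ 0.4392, -0.4321,  0.09  ]), array([ 0.4381, -0.7628,  0.09  ]), array([0.4395, 0.5753, 0.09  ]), array([0.4036, 0.2572, 0.09  ]), array([0.3725, 0.1607, 0.09  ]), array([0.3659, 0.2154, 0.09  ]), array([0.0658, 0.5078, 0.09  ]), array([0.0933, 0.7057, 0.09  ])]
```

Emit:
drive_tool:
  rows:
    - [0,0,-1.2,0,0]
    - [0,0,-2.4,0,0]
    - [0,0,-3.4,0,0]
    - [0,0,-4.1,0,0]
    - [0,0,-4.4,0,0]
    - [0,0,-4.4,0,0]
    - [0,0,-4.4,0,255]
    - [0,0,-4.4,0,255]
    - [0,0,-4.4,0,255]
    - [0,0,-4.4,0,255]
    - [0,0,-4.4,0,255]
    - [0,0,-4.4,0,255]

```text
time: 10.78
tool_pos: [0.5824, -0.0507, 0.0276]
orientation: [[0.997, 0.005, 0.075], [-0.075, -0.002, 0.997], [0.005, -1.0, -0.002]]
ft_force: [-0.7, -0.4, 6.1]
finger_gap: 0.049
```

Emit:
drive_tool:
  rows:
    - [0,0,0,0,255]
    - [0,0,0,0,255]
    - [0,0,1,0,255]
    - [0,0,2,0,255]
    - [0,0,3,0,255]
    - [0,0,4,0,255]
    - [0,0,4.4,0,255]
    - [0,0,4.4,0,255]

```text
time: 11.78
tool_pos: [0.5828, -0.0508, 0.204]
orientation: [[0.997, 0.006, 0.075], [-0.075, -0.002, 0.997], [0.006, -1.0, -0.002]]
ft_force: [0.0, -0.1, -1.4]
finger_gap: 0.0491
```

Emit:
drive_tool:
  rows:
    - [-0.4,1.2,0,0,255]
    - [-0.9,2.4,0,0,255]
    - [-1.3,3.6,0,0,255]
    - [-1.8,4.8,0,0,255]
    - [-2.1,5.8,0,0,255]
    - [-2.3,6.3,0,0,255]
    - [-2.34,6.39,0,0,255]
    - [-2.34,6.39,0,0,255]
    - [-2.34,6.39,0,0,255]

```text
time: 12.9
tool_pos: [0.4896, 0.2033, 0.2034]
orientation: [[0.997, 0.005, 0.077], [-0.077, -0.003, 0.997], [0.005, -1.0, -0.003]]
ft_force: [0.1, -0.2, -0.4]
finger_gap: 0.0489
```

Emit:
drive_tool:
  rows:
    - [0,0,-0.9,0,255]
    - [0,0,-1.8,0,255]
    - [0,0,-2.6,0,255]
    - [0,0,-3.2,0,255]
    - [0,0,-3.5,0,255]
    - [0,0,-3.65,0,255]
    - [0,0,-3.7,0,255]
    - [0,0,-3.75,0,255]
    - [0,0,-3.75,0,255]

```text
time: 14.02
tool_pos: [0.4899, 0.2034, 0.0538]
orientation: [[0.997, 0.006, 0.077], [-0.077, -0.003, 0.997], [0.006, -1.0, -0.002]]
ft_force: [0.4, 0.3, -1.5]
finger_gap: 0.0486
```

Emit:
drive_tool:
  rows:
    - [0,0,-0.03,0,255]
    - [0,0,-0.03,0,0]
    - [0,0,-0.03,0,0]
    - [0,0,-0.03,0,0]
    - [0,0,-0.03,0,0]
    - [0,0,-0.03,0,0]
    - [0,0,1,0,0]
    - [0,0,2,0,0]
    - [0,0,3,0,0]
    - [0,0,3.7,0,0]
    - [0,0,3.7,0,0]

```text
time: 15.4
tool_pos: [0.4909, 0.204, 0.2041]
orientation: [[0.997, 0.01, 0.077], [-0.077, -0.002, 0.997], [0.01, -1.0, -0.001]]
ft_force: [0.2, -0.2, -0.4]
finger_gap: 0.0855
```

Emit:
drive_tool:
  rows:
    - [-0.2,-1.2,0,0.1,0]
    - [-0.4,-2.5,0,0.3,0]
    - [-0.6,-3.8,0,0.4,0]
    - [-0.8,-5.1,0,0.6,0]
    - [-1.0,-6.4,0,0.7,0]
    - [-1.2,-7.7,0,0.9,0]
    - [-1.4,-9.0,0,1.0,0]
    - [-1.55,-9.9,0,1.1,0]
    - [-1.61,-10.35,0,1.15,0]
    - [-1.61,-10.35,0,1.15,0]
    - [-1.61,-10.35,0,1.15,0]

```text
time: 16.77
tool_pos: [0.4266, -0.2089, 0.2035]
orientation: [[0.999, 0.009, -0.044], [0.044, -0.0, 0.999], [0.009, -1.0, -0.0]]
ft_force: [-0.6, 0.3, 1.4]
finger_gap: 0.0857
```

```bash
python3 - <<'E'
from h import *
st=env.get_state(); im=env.snapshot("wrist")[:,:,::-1]; cv2.imwrite("pics/w3.png",im); print(st["tool_pos"])
t=env.snapshot("top")[:,:,::-1]; cv2.imwrite("pics/top2.png",t)
print([plane("top",(c[0]+150,c[1]+190),.09) for c,s in blobs(t[190:280,150:230],brown,40)])
E
```

```text
[ 0.4266 -0.2089  0.2035]
[array([0.5898, 0.1961, 0.09  ]), array([0.4879, 0.0975, 0.09  ]), array([0.491 , 0.2017, 0.09  ])]
```

View pics/w3.png

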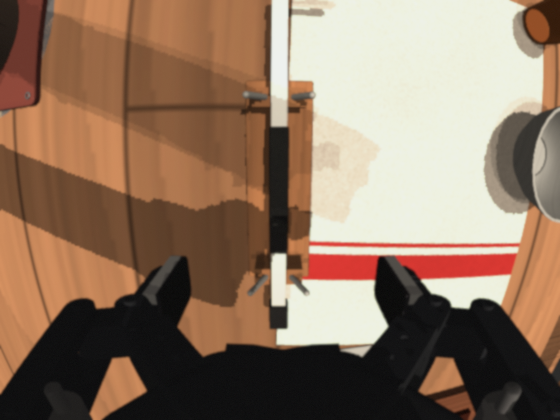

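Both cups are standing in the cabinet. In the wrist view the black grip runs from (279,127) to (279,253), the posts are at rows ~97 and ~270, and the pole is nearly straight at column 279.

```bash
python3 - <<'E'
from h import *
st=env.get_state()
for z in (.052,.061):
  print(z,[plane("wrist",p,z,st) for p in((279.5,127),(279,253),(279.5,5),(279,328))])
w=[(279.5,190)]
# triangulate grip ends: wrist vs top
t=cv2.imread("pics/top0.png")
print(blobs(t[255:290,300:365],lambda r,g,b:(r<45)&(g<45)&(b<45),40))
for a,b in (((279.5,127),(314.5,273.8)),((279,253),(354.5,272))):print(tri(ray("wrist",a,st),ray("top",b)))
E
```

```text
0.052 [array([ 0.4224, -0.1476,  0.052 ]), array([ 0.4272, -0.2697,  0.052 ]), array([ 0.4173, -0.0328,  0.052 ]), array([ 0.4309, -0.3625,  0.052 ])]
0.061 [array([ 0.4224, -0.1473,  0.061 ]), array([ 0.427 , -0.2657,  0.061 ]), array([ 0.4174, -0.036 ,  0.061 ]), array([ 0.4306, -0.3556,  0.061 ])]
[([34.5, 17.9], [15, 14, 40, 8, 243])]
(array([ 0.4227, -0.149 ,  0.0494]), [0.0013261685036864725, 0.0013261685036865078])
(array([ 0.4274, -0.2659,  0.0603]), [0.00040560210488475146, 0.0004056021048846159])
```

Emit:
drive_tool:
  rows:
    - [-0.05,0.05,-1.2,0,0]
    - [-0.05,0.05,-2.4,0,0]
    - [-0.05,0.05,-3.4,0,0]
    - [-0.05,0.05,-4.0,0,0]
    - [-0.05,0.05,-4.26,0,0]
    - [-0.05,0.05,-4.26,0,0]
    - [-0.05,0.05,-4.26,0,255]
    - [-0.05,0.05,-4.26,0,255]
    - [-0.05,0.05,-4.26,0,255]
    - [-0.05,0.05,-4.26,0,255]
    - [-0.05,0.05,-4.26,0,255]
    - [-0.05,0.05,-4.26,0,255]

```text
time: 18.38
tool_pos: [0.4252, -0.207, 0.0339]
orientation: [[0.999, 0.01, -0.045], [0.045, -0.001, 0.999], [0.01, -1.0, -0.001]]
ft_force: [-1.1, 0.9, 6.2]
finger_gap: 0.017
```

Emit:
drive_tool:
  rows:
    - [0,0,0,0,255]
    - [0,0,0,0,255]
    - [0,0,0,0,255]
    - [0,0,0,0,255]

```text
time: 18.88
tool_pos: [0.4252, -0.207, 0.0339]
orientation: [[0.999, 0.01, -0.045], [0.045, -0.001, 0.999], [0.01, -1.0, -0.001]]
ft_force: [-0.8, -0.4, 2.8]
finger_gap: 0.0168
```

Emit:
drive_tool:
  rows:
    - [0,0,0.3,0,255]
    - [0,0,0.8,0,255]
    - [0,0,1.5,0,255]
    - [0,0,2.4,0,255]
    - [0,0,3.3,0,255]
    - [0,0,4.2,0,255]
    - [0,0,5.1,0,255]
    - [0,0,5.9,0,255]
    - [0,0,6.3,0,255]
    - [0,0,6.43,0,255]
    - [0,0,6.43,0,255]

```text
time: 20.25
tool_pos: [0.4248, -0.2069, 0.2903]
orientation: [[0.999, 0.009, -0.045], [0.045, -0.0, 0.999], [0.009, -1.0, -0.001]]
ft_force: [0.6, 0.5, -2.3]
finger_gap: 0.0173
```

Emit:
drive_tool:
  rows:
    - [0.05,0.5,0,-0.1,255]
    - [0.1,1.3,0,-0.2,255]
    - [0.15,2.2,0,-0.3,255]
    - [0.2,3.1,0,-0.5,255]
    - [0.3,4.0,0,-0.7,255]
    - [0.35,5.0,0,-0.8,255]
    - [0.4,5.8,0,-0.9,255]
    - [0.45,6.5,0,-1.0,255]
    - [0.45,7.0,0,-1.1,255]
    - [0.45,7.2,0,-1.13,255]
    - [0.45,7.2,0,-1.13,255]
    - [0.45,7.2,0,-1.13,255]

```text
time: 21.75
tool_pos: [0.4428, 0.0801, 0.29]
orientation: [[0.997, 0.009, 0.075], [-0.075, -0.002, 0.997], [0.009, -1.0, -0.001]]
ft_force: [0.2, -0.5, -2.8]
finger_gap: 0.0172
```

```bash
python3 - <<'E'
from h import *
st=env.get_state(); print(st["tool_pos"],np.array(st["orientation"]),st["finger_gap"])
ims=[env.snapshot(n)[:,:,::-1] for n in("top","scene","wrist")]
cv2.imwrite("pics/w4.png",ims[2])
a=cv2.resize(ims[0][195:310,110:230],None,fx=3.2,fy=3.2,interpolation=cv2.INTER_CUBIC)
b=cv2.resize(ims[1][160:275,360:480],None,fx=3.2,fy=3.2,interpolation=cv2.INTER_CUBIC)
cv2.imwrite("pics/c4.png",np.hstack([a,b]));print(a.shape)
E
```

```text
[0.4428 0.0801 0.29  ] [[ 0.9972  0.0087  0.0745]
 [-0.0745 -0.0015  0.9972]
 [ 0.0088 -1.     -0.0009]] 0.017218584389309344
(368, 384, 3)
```

View pics/c4.png

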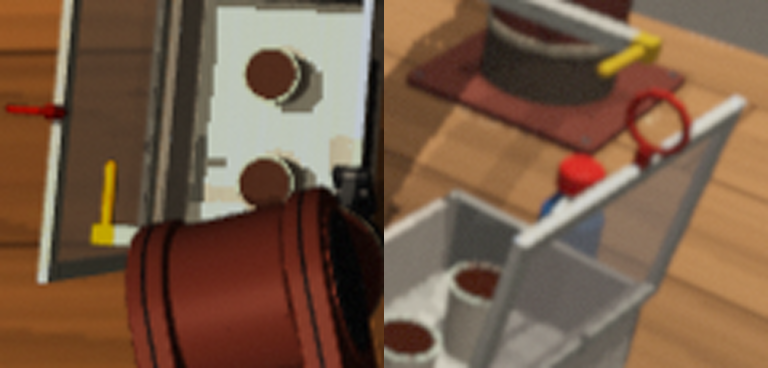

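Crop: finger tip at top-crop (110,163) and scene-crop (219,70), finger base at (103,234) and (271,43). The eye ring centre is at scene-crop (274,121), its outer tip at top-crop (5,109). Next I'll compare hook and eye in the same cameras.

```bash
python3 - <<'E'
from h import *
from scipy.optimize import brentq
st=env.get_state()
tp=lambda x,y:((x+.5)/3.2+109.5,(y+.5)/3.2+194.5); sp=lambda x,y:((x+.5)/3.2+359.5,(y+.5)/3.2+159.5)
T=lambda x,y:ray("top",tp(x,y)); S=lambda x,y:ray("scene",sp(x,y))
tip=tri(T(110,163),S(219,70)); print("tip",tip)
R=np.array(st["orientation"]); p=np.array(st["tool_pos"]); g=p-0.0187*R[:,1]
hook=g+.193*R[:,2]+.031*R[:,0]; print("kin hook",hook,"tip",hook+.024*R[:,0])
# eye
o,d=S(274,121)
yh=np.array([.075,.997,0])
def f(L,th=np.radians(100)):
    c=o+L*d; q=c+.022*(-np.cos(th)*yh+np.sin(th)*np.array([0,0,1])); return proj("top",q)[0]-tp(5,109)[0]
L=brentq(f,.6,1.4); c=o+L*d; print("eye",c,"rows",proj("top",c),tp(5,109))
h=np.array([.548,.290]); v=np.array([(c[:2]-h)@yh[:2],c[2]-.1]); print("rad",np.hypot(*v),"ang",180-np.degrees(np.arctan2(v[1],v[0])))
E
```

```text
tip (array([0.5113, 0.2671, 0.3103]), [0.00025191532429357324, 0.000251915324293607])
kin hook [0.488  0.2706 0.3091] tip [0.512  0.2688 0.3093]
eye [0.5702 0.3299 0.3219] rows (np.float64(116.48430691271648), np.float64(220.98331821896357)) (111.21875, 228.71875)
rad 0.22573456425410232 ang 100.58555627417817
```

View pics/w4.png

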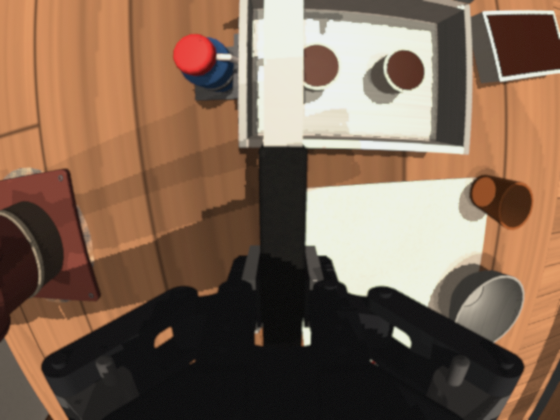

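```bash
python3 - <<'E'
from h import *
st=env.get_state()
for z in(.29,.3,.31,.32): print(z,plane("top",(111.3,228.7),z),plane("top",(128.5,229.7),z),plane("scene",(274.5/3.2+359.5,121.5/3.2+159.5),z))
im=cv2.imread("pics/w4.png"); print(blobs(im,lambda r,g,b:(r>90)&(g<60)&(b<60)&(r>2.5*g),10))
print(blobs(im,lambda r,g,b:(r>150)&(g>110)&(b<70),10))
R=np.array(st["orientation"]); g=np.array(st["tool_pos"])-0.0187*R[:,1]
print("hook/tip in wrist",proj("wrist",g+.193*R[:,2]+.031*R[:,0],st),proj("wrist",g+.193*R[:,2]+.055*R[:,0],st))
for e in((.550,.328,.309),(.556,.329,.314)): print(e,"wrist",proj("wrist",e,st),"scene",proj("scene",e),"top",proj("top",e))
E
```

```text
0.29 [0.5533 0.355  0.29  ] [0.5503 0.3127 0.29  ] [0.5126 0.3101 0.29  ]
0.3 [0.5529 0.3509 0.3   ] [0.55  0.309 0.3  ] [0.5306 0.3163 0.3   ]
0.31 [0.5525 0.3469 0.31  ] [0.5496 0.3053 0.31  ] [0.5487 0.3225 0.31  ]
0.32 [0.5521 0.3428 0.32  ] [0.5492 0.3016 0.32  ] [0.5668 0.3287 0.32  ]
[([200.4, 60.3], [174, 35, 41, 39, 311])]
[]
hook/tip in wrist (np.float64(353.26227358647844), np.float64(-131.08321983794764)) (np.float64(403.5215130654168), np.float64(-122.59418920573165))
(0.55, 0.328, 0.309) wrist (np.float64(443.4529056312342), np.float64(-174.8217685500765)) scene (np.float64(447.5271526880646), np.float64(199.14781883043767)) top (np.float64(119.26136099381219), np.float64(229.66185355414652))
(0.556, 0.329, 0.314) wrist (np.float64(455.52099533020737), np.float64(-177.84897302082686)) scene (np.float64(447.21734830694), np.float64(198.21445287778454)) top (np.float64(118.07509952480518), np.float64(227.08757405454745))
```

Emit:
drive_tool:
  rows:
    - [0,0.4,0.03,0,255]
    - [0.05,0.8,0.03,0,255]
    - [0.1,1.2,0.03,0,255]
    - [0.1,1.45,0.03,0,255]
    - [0.1,1.52,0.03,0,255]
    - [0.1,1.52,0.03,0,255]
    - [0.3,1.5,0.03,0,255]
    - [0.5,1.49,0.03,0,255]
    - [0.7,1.48,0.03,0,255]
    - [0.8,1.47,0.03,0,255]
    - [0.8,1.47,0.03,0,255]

```text
time: 23.28
tool_pos: [0.4751, 0.1392, 0.2913]
orientation: [[0.997, 0.009, 0.075], [-0.075, -0.001, 0.997], [0.009, -1.0, -0.0]]
ft_force: [-0.4, -0.2, -3.0]
finger_gap: 0.017
```

```bash
python3 - <<'E'
from h import *
st=env.get_state(); print(st["tool_pos"],st["ft_force"])
ims=[env.snapshot(n)[:,:,::-1] for n in("top","scene")]
a=cv2.resize(ims[0][210:260,100:150],None,fx=8,fy=8,interpolation=cv2.INTER_CUBIC)
b=cv2.resize(ims[1][175:225,410:460],None,fx=8,fy=8,interpolation=cv2.INTER_CUBIC)
cv2.imwrite("pics/c5.png",np.hstack([a,b]))
E
```

```text
[0.4751 0.1392 0.2913] [-0.4091 -0.2117 -3.0414]
```

View pics/c5.png

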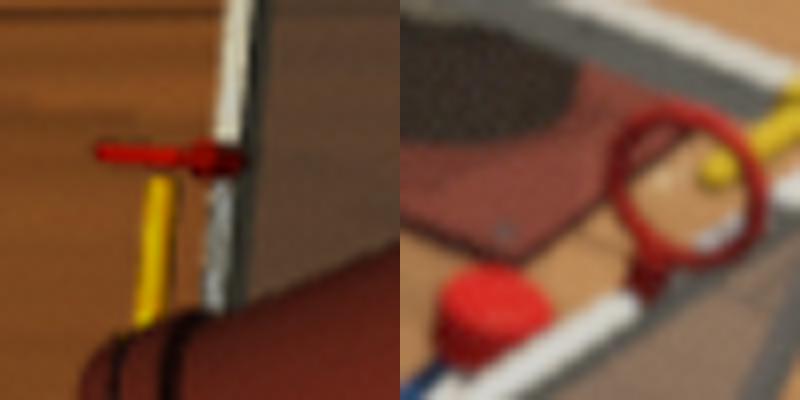

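The finger tip is ~7 mm short of the ring plane. It lines up within ~3–5 mm of the hole centre in both views, inside the 11 mm tolerance, so I'm inserting it.

Emit:
drive_tool:
  rows:
    - [0.1,0.02,0,0,255]
    - [0.2,0.02,0,0,255]
    - [0.3,0.02,0,0,255]
    - [0.4,0.01,0,0,255]
    - [0.5,0.01,0,0,255]
    - [0.6,0.01,0,0,255]
    - [0.7,0,0,0,255]
    - [0.78,0,0,0,255]
    - [0.78,0,0,0,255]

```text
time: 24.5
tool_pos: [0.5061, 0.1393, 0.2913]
orientation: [[0.997, 0.009, 0.074], [-0.074, -0.001, 0.997], [0.009, -1.0, -0.0]]
ft_force: [-0.9, -0.6, -1.5]
finger_gap: 0.0171
```

```bash
python3 - <<'E'
from h import *
st=env.get_state(); print(st["tool_pos"],st["ft_force"],st["torque"])
ims=[env.snapshot(n)[:,:,::-1] for n in("top","scene")]
a=cv2.resize(ims[0][210:260,100:150],None,fx=8,fy=8,interpolation=cv2.INTER_CUBIC)
b=cv2.resize(ims[1][175:225,410:460],None,fx=8,fy=8,interpolation=cv2.INTER_CUBIC)
cv2.imwrite("pics/c6.png",np.hstack([a,b]))
E
```

```text
[0.5061 0.1393 0.2913] [-0.8982 -0.6257 -1.5293] [ 0.0003  0.0531 -0.0437]
```

View pics/c6.png

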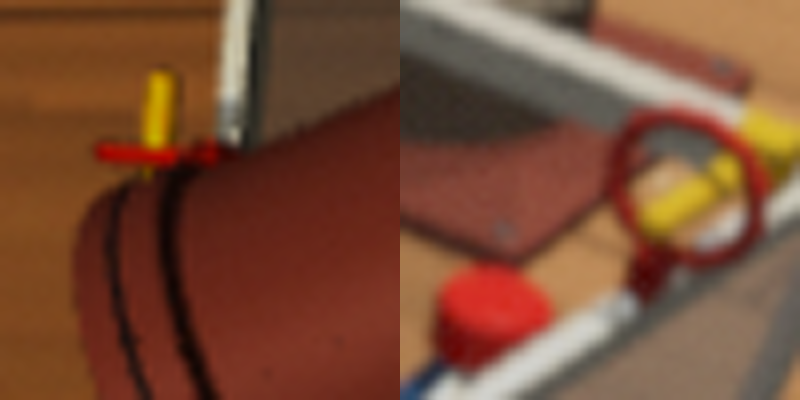

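The finger is through the eye in both views, with the tip ~25 mm past the ring, and the force is small. I'll now work out the arc.

```bash
python3 - <<'E'
from h import *
st=env.get_state(); p0=np.array(st["tool_pos"]); R=.211
f=lambda a:p0+np.array([.075*-R*(np.cos(a)+.1736),.997*-R*(np.cos(a)+.1736),R*(np.sin(a)-.9848)])
L=[100,92,84,76,68,60,52,44,36,28,20,12,4,0,-3]; q=p0
for i in range(1,len(L)):
    n=f(np.radians(L[i])); print(L[i],n,"step",((n-f(np.radians(L[i-1])))/.04).round(2))
E
```

```text
92 [0.5037 0.1102 0.2944] step [-0.05 -0.73  0.08]
84 [0.5015 0.0809 0.2934] step [-0.06 -0.73 -0.03]
76 [0.4993 0.052  0.2883] step [-0.05 -0.72 -0.13]
68 [0.4972 0.0241 0.2792] step [-0.05 -0.7  -0.23]
60 [ 0.4952 -0.0023  0.2663] step [-0.05 -0.66 -0.32]
52 [ 0.4934 -0.0267  0.2498] step [-0.05 -0.61 -0.41]
44 [ 0.4917 -0.0485  0.2301] step [-0.04 -0.55 -0.49]
36 [ 0.4903 -0.0673  0.2076] step [-0.04 -0.47 -0.56]
28 [ 0.4892 -0.0829  0.1826] step [-0.03 -0.39 -0.62]
20 [ 0.4883 -0.0948  0.1557] step [-0.02 -0.3  -0.67]
12 [ 0.4877 -0.1029  0.1274] step [-0.02 -0.2  -0.71]
4 [ 0.4873 -0.107   0.0983] step [-0.01 -0.1  -0.73]
0 [ 0.4873 -0.1075  0.0836] step [-0.   -0.01 -0.37]
-3 [ 0.4873 -0.1072  0.0725] step [ 0.    0.01 -0.28]
```

Emit:
drive_tool:
  rows:
    - [0,-0.05,0,0,255]
    - [-0.01,-0.13,0.01,0,255]
    - [-0.02,-0.24,0.03,0,255]
    - [-0.03,-0.36,0.04,0,255]
    - [-0.04,-0.48,0.05,0,255]
    - [-0.05,-0.6,0.07,0,255]
    - [-0.05,-0.73,0.08,0,255]
    - [-0.06,-0.86,0.08,0,255]
    - [-0.07,-0.99,0.07,0,255]
    - [-0.08,-1.12,0.07,0,255]
    - [-0.1,-1.3,0.06,0,255]
    - [-0.11,-1.46,0.05,0,255]

```text
time: 26.1
tool_pos: [0.5014, 0.0804, 0.2933]
orientation: [[0.997, 0.009, 0.074], [-0.074, -0.001, 0.997], [0.009, -1.0, -0.001]]
ft_force: [-0.0, 1.4, -2.5]
finger_gap: 0.0172
```

Emit:
drive_tool:
  rows:
    - [0,-0.12,0,0,255]
    - [-0.01,-0.24,-0.02,0,255]
    - [-0.02,-0.36,-0.04,0,255]
    - [-0.03,-0.48,-0.07,0,255]
    - [-0.04,-0.6,-0.1,0,255]
    - [-0.05,-0.72,-0.13,0,255]
    - [-0.06,-0.84,-0.16,0,255]
    - [-0.07,-0.96,-0.2,0,255]
    - [-0.08,-1.08,-0.24,0,255]
    - [-0.09,-1.2,-0.28,0,255]
    - [-0.1,-1.31,-0.32,0,255]
    - [-0.1,-1.42,-0.36,0,255]

```text
time: 27.6
tool_pos: [0.4974, 0.0233, 0.2788]
orientation: [[0.997, 0.009, 0.074], [-0.074, -0.001, 0.997], [0.009, -1.0, -0.001]]
ft_force: [0.5, 1.1, -2.2]
finger_gap: 0.0173
```

```bash
python3 - <<'E'
from h import *
st=env.get_state(); print(st["tool_pos"],st["ft_force"],st["torque"])
ims=[env.snapshot(n)[:,:,::-1] for n in("top","scene")]
a=cv2.resize(ims[0][190:290,110:210],None,fx=4,fy=4,interpolation=cv2.INTER_CUBIC)
b=cv2.resize(ims[1][150:250,360:460],None,fx=4,fy=4,interpolation=cv2.INTER_CUBIC)
cv2.imwrite("pics/c7.png",np.hstack([a,b]))
E
```

```text
[0.4974 0.0233 0.2788] [ 0.5267  1.0635 -2.159 ] [0.1711 0.0488 0.0701]
```

View pics/c7.png

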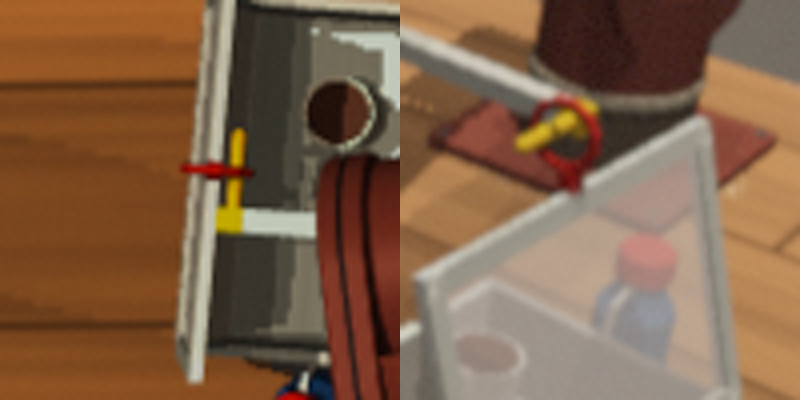

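The finger is still in the eye and the flap is following, now at roughly 70°. Continuing the arc.

Emit:
drive_tool:
  rows:
    - [0,-0.11,-0.05,0,255]
    - [-0.01,-0.22,-0.1,0,255]
    - [-0.02,-0.33,-0.15,0,255]
    - [-0.03,-0.44,-0.2,0,255]
    - [-0.04,-0.55,-0.26,0,255]
    - [-0.05,-0.66,-0.32,0,255]
    - [-0.06,-0.76,-0.38,0,255]
    - [-0.07,-0.86,-0.45,0,255]
    - [-0.08,-0.96,-0.52,0,255]
    - [-0.08,-1.06,-0.59,0,255]
    - [-0.09,-1.16,-0.66,0,255]
    - [-0.1,-1.26,-0.73,0,255]

```text
time: 29.2
tool_pos: [0.4933, -0.0278, 0.2493]
orientation: [[0.997, 0.008, 0.075], [-0.075, -0.002, 0.997], [0.008, -1.0, -0.001]]
ft_force: [-0.2, 0.9, -1.5]
finger_gap: 0.0171
```

Emit:
drive_tool:
  rows:
    - [0,-0.09,-0.08,0,255]
    - [-0.01,-0.18,-0.16,0,255]
    - [-0.02,-0.27,-0.24,0,255]
    - [-0.02,-0.36,-0.32,0,255]
    - [-0.03,-0.45,-0.4,0,255]
    - [-0.04,-0.54,-0.48,0,255]
    - [-0.05,-0.62,-0.57,0,255]
    - [-0.06,-0.7,-0.66,0,255]
    - [-0.06,-0.78,-0.76,0,255]
    - [-0.07,-0.86,-0.85,0,255]
    - [-0.08,-0.94,-0.94,0,255]
    - [-0.08,-1.02,-1.04,0,255]

```text
time: 30.7
tool_pos: [0.49, -0.0687, 0.2074]
orientation: [[0.997, 0.008, 0.075], [-0.075, -0.002, 0.997], [0.008, -1.0, -0.001]]
ft_force: [0.2, 1.4, -1.5]
finger_gap: 0.0174
```

Emit:
drive_tool:
  rows:
    - [0,-0.06,-0.1,0,255]
    - [0,-0.12,-0.2,0,255]
    - [-0.01,-0.18,-0.3,0,255]
    - [-0.01,-0.24,-0.41,0,255]
    - [-0.02,-0.3,-0.52,0,255]
    - [-0.02,-0.36,-0.62,0,255]
    - [-0.02,-0.41,-0.73,0,255]
    - [-0.03,-0.46,-0.84,0,255]
    - [-0.03,-0.51,-0.95,0,255]
    - [-0.03,-0.56,-1.06,0,255]
    - [-0.04,-0.61,-1.18,0,255]
    - [-0.04,-0.65,-1.29,0,255]

```text
time: 32.2
tool_pos: [0.4884, -0.0948, 0.1555]
orientation: [[0.997, 0.008, 0.075], [-0.075, -0.002, 0.997], [0.008, -1.0, -0.001]]
ft_force: [-0.5, 0.7, -1.0]
finger_gap: 0.0167
```

Emit:
drive_tool:
  rows:
    - [0,-0.04,-0.12,0,255]
    - [0,-0.07,-0.24,0,255]
    - [0,-0.1,-0.36,0,255]
    - [-0.01,-0.13,-0.48,0,255]
    - [-0.01,-0.16,-0.6,0,255]
    - [-0.01,-0.18,-0.72,0,255]
    - [-0.02,-0.2,-0.84,0,255]
    - [-0.02,-0.22,-0.96,0,255]
    - [-0.02,-0.24,-1.08,0,255]
    - [-0.02,-0.26,-1.2,0,255]
    - [-0.02,-0.27,-1.3,0,255]
    - [-0.02,-0.28,-1.4,0,255]

```text
time: 33.7
tool_pos: [0.4876, -0.106, 0.0992]
orientation: [[0.997, 0.008, 0.075], [-0.075, -0.002, 0.997], [0.008, -1.0, -0.001]]
ft_force: [-0.3, 0.6, -1.2]
finger_gap: 0.0169
```

Emit:
drive_tool:
  rows:
    - [0,0,-0.06,0,255]
    - [0,-0.01,-0.12,0,255]
    - [0,-0.02,-0.18,0,255]
    - [0,-0.03,-0.24,0,255]
    - [0,-0.03,-0.3,0,255]
    - [0,-0.03,-0.36,0,255]
    - [0,-0.03,-0.42,0,255]
    - [0,-0.03,-0.48,0,255]
    - [0,-0.03,-0.52,0,255]
    - [0,-0.03,-0.56,0,255]
    - [0,-0.03,-0.6,0,255]
    - [0,-0.03,-0.6,0,255]

```text
time: 35.2
tool_pos: [0.4875, -0.1072, 0.0751]
orientation: [[0.997, 0.008, 0.075], [-0.075, -0.002, 0.997], [0.008, -1.0, -0.001]]
ft_force: [-0.0, -0.2, -0.6]
finger_gap: 0.0172
```

```bash
python3 - <<'E'
from h import *
st=env.get_state(); print(st["tool_pos"],st["ft_force"],st["torque"])
ims=[env.snapshot(n)[:,:,::-1] for n in("top","scene")]
a=cv2.resize(ims[0][180:310,150:280],None,fx=3,fy=3,interpolation=cv2.INTER_CUBIC)
b=cv2.resize(ims[1][190:320,310:440],None,fx=3,fy=3,interpolation=cv2.INTER_CUBIC)
cv2.imwrite("pics/c8.png",np.hstack([a,b]))
E
```

```text
[ 0.4875 -0.1072  0.0751] [-0.0038 -0.1713 -0.5892] [ 0.094  -0.0607  0.0264]
```

View pics/c8.png

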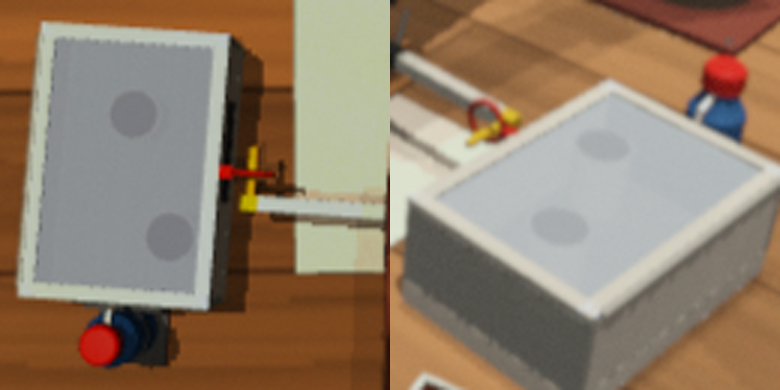

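The flap looks flat on the rim. One cup has shifted toward the front inside the cabinet but looks upright. I'll press on gently to confirm the flap is on its stop.

Emit:
drive_tool:
  rows:
    - [0,0,-0.04,0,255]
    - [0,0,-0.08,0,255]
    - [0,0,-0.08,0,255]

```text
time: 35.67
tool_pos: [0.4878, -0.1072, 0.0721]
orientation: [[0.997, 0.008, 0.075], [-0.075, -0.002, 0.997], [0.008, -1.0, -0.001]]
ft_force: [-0.9, 0.2, 1.7]
finger_gap: 0.0169
```

Emit:
drive_tool:
  rows:
    - [0,0,-0.04,0,255]
    - [0,0,-0.08,0,255]
    - [0,0,-0.08,0,255]

```text
time: 36.05
tool_pos: [0.4878, -0.1073, 0.0688]
orientation: [[0.997, 0.008, 0.075], [-0.075, -0.001, 0.997], [0.009, -1.0, -0.001]]
ft_force: [1.2, 0.2, 0.9]
finger_gap: 0.0174
```

```bash
python3 - <<'E'
from h import *
st=env.get_state(); print(st["tool_pos"],st["ft_force"],st["torque"])
ims=[env.snapshot(n)[:,:,::-1] for n in("top","scene")]
yel=lambda r,g,b:(r>130)&(g>95)&(b<70)
out=[]
for n,im,(x0,y0,x1,y1) in (("top",ims[0],(215,210,260,260)),("scene",ims[1],(325,215,365,250))):
    print(n,[([round(c[0]+x0,1),round(c[1]+y0,1)],s) for c,s in blobs(im[y0:y1,x0:x1],yel,5)],[([round(c[0]+x0,1),round(c[1]+y0,1)],s) for c,s in blobs(im[y0:y1,x0:x1],lambda r,g,b:(r>90)&(g<60)&(b<60)&(r>2*g),5)])
R=np.array(st["orientation"]); g=np.array(st["tool_pos"])-.0187*R[:,1]
for d in (.055,.007): 
    q=g+.193*R[:,2]+d*R[:,0]; print(q,proj("top",q),proj("scene",q))
a=cv2.resize(ims[1][195:320,310:440],None,fx=6,fy=4.7,interpolation=cv2.INTER_CUBIC); cv2.imwrite("pics/c9.png",a)
E
```

```text
[ 0.4878 -0.1073  0.0688] [1.2474 0.2286 0.8973] [ 0.4809 -0.1744 -0.0863]
top [([234.0, 232.2], [18, 19, 3, 8, 20]), ([232.9, 245.8], [15, 30, 6, 11, 41])] [([230.4, 237.3], [8, 25, 18, 5, 58])]
scene [([347.2, 218.4], [7, 0, 24, 8, 62]), ([332.2, 228.1], [2, 11, 10, 7, 17]), ([350.5, 228.9], [22, 11, 7, 7, 31]), ([341.7, 233.2], [12, 15, 10, 8, 38])] [([336.5, 229.0], [11, 12, 2, 5, 8]), ([347.5, 233.6], [21, 17, 4, 4, 8])]
[0.557  0.081  0.0879] (np.float64(233.94388989551547), np.float64(228.60455418415933)) (np.float64(335.603641577087), np.float64(240.00676376618))
[0.5092 0.0846 0.0874] (np.float64(232.7722175680254), np.float64(245.28831895051286)) (np.float64(347.8298986892135), np.float64(233.05970402809174))
```

View pics/c9.png

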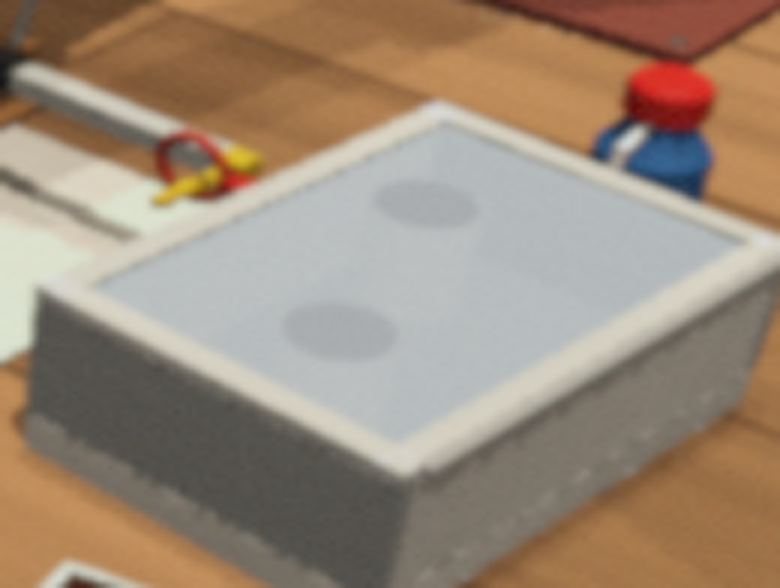

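The flap frame lies flush on the rim and the finger rests at the bottom of the eye, so it is on the stop. Tip z is ≈0.093, the value expected when shut. Now I'll centre the finger and withdraw it along −x.

Emit:
drive_tool:
  rows:
    - [0,0,0.1,0,255]
    - [0,0,0.2,0,255]
    - [0,0,0.27,0,255]
    - [0,0,0.27,0,255]
    - [-0.2,0.01,0.27,0,255]
    - [-0.4,0.03,0.27,0,255]
    - [-0.6,0.04,0.27,0,255]
    - [-0.8,0.06,0.27,0,255]
    - [-1.0,0.07,0.27,0,255]
    - [-1.2,0.09,0.27,0,255]
    - [-1.37,0.1,0.27,0,255]
    - [-1.37,0.1,0.27,0,255]

```text
time: 37.65
tool_pos: [0.4326, -0.1034, 0.0798]
orientation: [[0.997, 0.008, 0.075], [-0.075, -0.002, 0.997], [0.009, -1.0, -0.001]]
ft_force: [0.6, 0.1, -1.0]
finger_gap: 0.0173
```

```bash
python3 - <<'E'
from h import *
st=env.get_state(); print(st["tool_pos"],st["ft_force"],st["torque"])
ims=[env.snapshot(n)[:,:,::-1] for n in("top","scene")]
cv2.imwrite("pics/top3.png",ims[0]);cv2.imwrite("pics/scene3.png",ims[1])
yel=lambda r,g,b:(r>130)&(g>95)&(b<70)
for n,im,(x0,y0,x1,y1) in (("top",ims[0],(215,210,260,275)),("scene",ims[1],(325,205,375,250))):
    print(n,[([round(c[0]+x0,1),round(c[1]+y0,1)],s) for c,s in blobs(im[y0:y1,x0:x1],yel,5)],[([round(c[0]+x0,1),round(c[1]+y0,1)],s) for c,s in blobs(im[y0:y1,x0:x1],lambda r,g,b:(r>90)&(g<60)&(b<60)&(r>2*g),5)])
R=np.array(st["orientation"]); g=np.array(st["tool_pos"])-.0187*R[:,1]
for d in (.055,.007): 
    q=g+.193*R[:,2]+d*R[:,0]; print(q,proj("top",q),proj("scene",q))
E
```

```text
[ 0.4326 -0.1034  0.0798] [ 0.6139  0.114  -1.0421] [-0.0109  0.0194  0.0124]
top [([231.6, 260.3], [14, 38, 6, 22, 66])] [([230.5, 237.3], [8, 25, 18, 5, 57])]
scene [([367.3, 209.7], [30, 0, 20, 10, 89]), ([327.0, 209.5], [0, 2, 6, 7, 23]), ([355.3, 222.9], [18, 11, 25, 17, 172]), ([341.8, 229.7], [14, 21, 7, 9, 40])] [([338.4, 227.1], [11, 18, 9, 12, 29]), ([347.2, 232.2], [21, 23, 4, 8, 13])]
[0.5018 0.0849 0.0987] (np.float64(232.1532126816043), np.float64(247.89082274837673)) (np.float64(349.99185901067125), np.float64(228.44274796062757))
[0.454  0.0886 0.0983] (np.float64(230.9628088315413), np.float64(264.8080051839649)) (np.float64(361.56678284109597), np.float64(221.95201549803085))
```

Emit:
drive_tool:
  rows:
    - [0,0,0.5,0,255]
    - [0,0,1.1,0,255]
    - [0,0,1.6,0,255]
    - [0,-0.4,1.75,0.1,255]
    - [-0.05,-0.9,1.75,0.4,255]
    - [-0.1,-1.4,1.75,0.6,255]
    - [-0.14,-1.9,1.75,0.9,255]
    - [-0.18,-2.3,1.75,1.1,255]
    - [-0.19,-2.5,1.75,1.15,255]
    - [-0.19,-2.59,1.75,1.15,255]
    - [-0.19,-2.59,1.75,1.15,255]
    - [-0.19,-2.59,1.75,1.15,255]

```text
time: 39.25
tool_pos: [0.4258, -0.2064, 0.1499]
orientation: [[0.999, 0.009, -0.046], [0.046, -0.0, 0.999], [0.009, -1.0, -0.001]]
ft_force: [0.5, 0.4, -2.2]
finger_gap: 0.0167
```

```bash
python3 - <<'E'
from h import *
st=env.get_state(); p=np.array(st["tool_pos"]);R=np.array(st["orientation"]); print("need",((np.array([.4252,-.2070,.0339])-p)/.04).round(3),"yaw",np.degrees(np.arctan2(R[1,0],R[0,0])))
im=env.snapshot("wrist")[:,:,::-1]; cv2.imwrite("pics/w5.png",im)
t=env.snapshot("top")[:,:,::-1]; s=env.snapshot("scene")[:,:,::-1]
print([([round(c[0]+240,1),round(c[1]+240,1)],k) for c,k in blobs(t[240:285,240:290],lambda r,g,b:(r>130)&(g>95)&(b<70),8)])
print([([round(c[0]+300,1),round(c[1]+170,1)],k) for c,k in blobs(s[170:225,300:360],lambda r,g,b:(r>130)&(g>95)&(b<70),8)])
g=p-.0187*R[:,1]; q=g+.193*R[:,2]+.031*R[:,0]; print(proj("top",q),proj("scene",q))
E
```

```text
need [-0.015 -0.015 -2.899] yaw 2.61576306046842
[([265.7, 271.9], [23, 19, 7, 24, 98])]
[([337.6, 182.4], [27, 6, 21, 13, 97]), ([315.9, 189.8], [11, 17, 11, 7, 16]), ([345.2, 203.3], [21, 20, 39, 32, 293]), ([304.2, 194.7], [0, 23, 10, 5, 11]), ([325.5, 197.7], [15, 23, 23, 10, 67]), ([309.6, 205.9], [8, 35, 4, 3, 8]), ([306.3, 218.6], [0, 41, 16, 12, 47]), ([352.8, 220.5], [50, 49, 6, 4, 10]), ([321.5, 222.2], [15, 50, 14, 5, 25]), ([340.5, 222.4], [36, 52, 10, 3, 10])]
(np.float64(264.9027846674359), np.float64(267.95888119513614)) (np.float64(335.3482161591944), np.float64(185.50361103493756))
```

Emit:
drive_tool:
  rows:
    - [-0.01,-0.015,-0.5,0,255]
    - [-0.015,-0.015,-1.0,0,255]
    - [-0.015,-0.015,-1.5,0,255]
    - [-0.015,-0.015,-1.9,0,255]
    - [-0.015,-0.015,-2.2,0,255]
    - [-0.015,-0.015,-2.4,0,255]
    - [-0.015,-0.015,-2.55,0,255]
    - [-0.015,-0.015,-2.65,0,255]
    - [-0.015,-0.015,-2.75,0,255]
    - [-0.015,-0.015,-2.83,0,255]
    - [-0.015,-0.015,-2.83,0,255]

```text
time: 40.78
tool_pos: [0.425, -0.2071, 0.0366]
orientation: [[0.999, 0.009, -0.046], [0.046, -0.0, 0.999], [0.009, -1.0, -0.001]]
ft_force: [-0.1, 0.4, -2.3]
finger_gap: 0.0169
```

Emit:
drive_tool:
  rows:
    - [0,0,-0.04,0,255]
    - [0,0,-0.07,0,255]
    - [0,0,-0.07,0,255]

```text
time: 41.15
tool_pos: [0.4254, -0.2072, 0.0341]
orientation: [[0.999, 0.009, -0.046], [0.046, -0.001, 0.999], [0.009, -1.0, -0.001]]
ft_force: [-0.2, 1.7, 3.8]
finger_gap: 0.0171
```

Emit:
drive_tool:
  rows:
    - [0,0,0,0,190]
    - [0,0,0,0,120]
    - [0,0,0,0,50]
    - [0,0,0,0,0]
    - [0,0,0,0,0]
    - [0,0,0,0,0]
    - [0,0,0.8,0,0]
    - [0,0,1.8,0,0]
    - [0,0,3,0,0]
    - [0,0,4,0,0]
    - [0,0,4.3,0,0]
    - [0,0,4.3,0,0]

```text
time: 42.65
tool_pos: [0.4255, -0.2073, 0.2063]
orientation: [[0.999, 0.01, -0.046], [0.046, -0.001, 0.999], [0.01, -1.0, -0.002]]
ft_force: [0.2, 0.9, -0.3]
finger_gap: 0.0853
```

```bash
python3 - <<'E'
from h import *
st=env.get_state(); print(st["tool_pos"])
im=env.snapshot("wrist")[:,:,::-1]; s=env.snapshot("scene")[:,:,::-1]; t=env.snapshot("top")[:,:,::-1]; cv2.imwrite("pics/top6.png",t);cv2.imwrite("pics/scene6.png",s)
dk=lambda r,g,b:(r<45)&(g<45)&(b<45)
for z in [.061]: print("grip",[plane("wrist",(c[0]+250,c[1]),z,st) for c,k in blobs(im[:260,250:310],dk,400)])
a=cv2.resize(im[:340,140:420],None,fx=1.2,fy=1.2); b=cv2.resize(s[150:280,240:440],None,fx=2.2,fy=408/130)
cv2.imwrite("pics/c10.png",np.hstack([a,b]))
# cap
red=lambda r,g,b:(r>110)&(g<50)&(b<50)&(r>3*g)
T=[(c,k) for c,k in blobs(t[270:310,160:210],red,20)];S=[(c,k) for c,k in blobs(s[195:230,400:445],red,20)];print(T,S)
E
```

```text
[ 0.4255 -0.2073  0.2063]
grip [array([ 0.4239, -0.2024,  0.061 ])]
[([22.3, 24.6], [16, 18, 13, 14, 144])] [([21.4, 20.3], [15, 13, 13, 14, 103])]
```

View pics/c10.png

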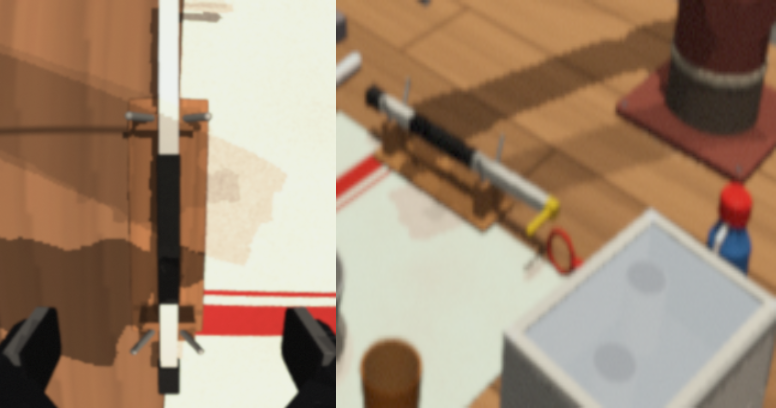

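The pole lies back in its notches and the flap is shut. Next is the cap: I'll close the fingers and look from nearer with the wrist camera.

Emit:
drive_tool:
  rows:
    - [-0.05,0.9,0.3,0,255]
    - [-0.1,1.9,0.6,0,255]
    - [-0.2,3.0,0.9,0,255]
    - [-0.3,4.1,1.1,0,255]
    - [-0.4,5.2,1.1,0,255]
    - [-0.5,6.3,1.1,0,255]
    - [-0.6,7.3,1.1,0,255]
    - [-0.64,8.0,1.1,0,255]
    - [-0.64,8.4,1.1,0,255]
    - [-0.64,8.4,1.1,0,255]
    - [-0.64,8.4,1.1,0,255]

```text
time: 44.18
tool_pos: [0.3989, 0.1282, 0.2479]
orientation: [[0.999, 0.006, -0.045], [0.045, 0.0, 0.999], [0.006, -1.0, 0.0]]
ft_force: [0.6, -0.7, 1.0]
finger_gap: -0.0002
```

```bash
python3 - <<'E'
from h import *
st=env.get_state(); print(st["tool_pos"],st["finger_gap"],st["joints"])
im=env.snapshot("wrist")[:,:,::-1]; cv2.imwrite("pics/w6.png",im)
red=lambda r,g,b:(r>110)&(g<60)&(b<60)&(r>3*g)
B=blobs(im,red,150); print(B)
for c,k in B: print(plane("wrist",c,.153,st))
tc=(182.3,294.6); print("top",plane("top",tc,.153), "tri",[tri(ray("top",tc),ray("wrist",c,st)) for c,k in B], proj("wrist",(.3773,.2121,.152),st))
E
```

```text
[0.3989 0.1282 0.2479] -0.00018695484001377832 [ 26.4364  -9.3403 -44.3481 110.5118  -6.6267  75.9485 -13.3732]
[([255.7, 97.5], [230, 69, 50, 49, 459]), ([415.2, 234.3], [409, 220, 13, 46, 182])]
[0.3758 0.2124 0.153 ]
[0.5104 0.1122 0.153 ]
top [0.3774 0.2137 0.153 ] tri [(array([0.3771, 0.2122, 0.1586]), [0.0009157315006036787, 0.0009157315006037401]), (array([0.4069, 0.1747, 0.3466]), [0.011845715296190624, 0.01184571529619064])] (np.float64(257.84210590775416), np.float64(97.97871986083594))
```

Emit:
drive_tool:
  rows:
    - [-0.15,0.6,0,0,255]
    - [-0.35,1.3,0,0,255]
    - [-0.5,1.8,0,0,255]
    - [-0.55,2.1,0,0,255]
    - [-0.55,2.1,0,0,255]
    - [-0.55,2.1,-0.6,0,255]
    - [-0.55,2.1,-1.2,0,255]
    - [-0.55,2.1,-1.7,0,255]
    - [-0.55,2.1,-2.0,0,255]
    - [-0.55,2.1,-2.15,0,255]
    - [-0.55,2.1,-2.2,0,255]
    - [-0.55,2.1,-2.2,0,255]

```text
time: 45.72
tool_pos: [0.3772, 0.2122, 0.1604]
orientation: [[0.999, 0.007, -0.045], [0.045, 0.001, 0.999], [0.007, -1.0, 0.0]]
ft_force: [-0.2, -0.5, -0.2]
finger_gap: 0.0003
```

Emit:
drive_tool:
  rows:
    - [0,0,-0.1,0,255]
    - [0,0,-0.2,0,255]
    - [0,0,-0.27,0,255]
    - [0,0,-0.34,0,255]
    - [0,0,-0.34,0,255]

```text
time: 46.35
tool_pos: [0.3774, 0.2123, 0.1469]
orientation: [[0.999, 0.007, -0.045], [0.045, 0.001, 0.999], [0.007, -1.0, 0.0]]
ft_force: [0.2, -0.3, 4.8]
finger_gap: 0.0
```

Emit:
drive_tool:
  rows:
    - [0,0,-0.04,0,255]
    - [0,0,-0.08,0,255]
    - [0,0,-0.08,0,255]
    - [0,0,-0.08,0,255]

```text
time: 46.85
tool_pos: [0.3776, 0.2123, 0.1448]
orientation: [[0.999, 0.007, -0.044], [0.044, -0.0, 0.999], [0.007, -1.0, -0.0]]
ft_force: [-7.1, -2.9, 21.3]
finger_gap: 0.0002
```

The force jumped to 21 N, so the cap is on its stop and fully down. Now I'll release it and retreat.

Emit:
drive_tool:
  rows:
    - [0,0,0,0,255]
    - [0,0,0.2,0,255]
    - [0,0,0.5,0,255]
    - [0,0,1.0,0,255]
    - [0,0,1.8,0,255]
    - [0,0,2.6,0,255]
    - [0,-0.8,3.0,0,255]
    - [0.4,-1.8,3.2,0,255]
    - [0.8,-3.0,3.2,0,255]
    - [1.2,-4.2,3.2,0,255]
    - [1.5,-5.2,3.2,0,255]
    - [1.5,-5.5,3.2,0,255]

```text
time: 48.35
tool_pos: [0.4377, -0.0101, 0.2729]
orientation: [[0.999, 0.007, -0.041], [0.041, 0.001, 0.999], [0.007, -1.0, 0.0]]
ft_force: [-0.2, 0.6, 1.0]
finger_gap: 0.0002
```

Emit:
drive_tool:
  rows:
    - [0,-1.0,0,0,255]
    - [0,-2.2,0,0,255]
    - [0,-3.4,0,0,255]
    - [0,-4.6,0,0,255]
    - [0,-5.6,0,0,255]
    - [0,-6,0,0,255]
    - [0,-6,0,0,255]
    - [0,-6,0,0,255]

```text
time: 49.35
tool_pos: [0.4382, -0.2482, 0.2732]
orientation: [[0.999, 0.007, -0.043], [0.043, 0.001, 0.999], [0.007, -1.0, 0.001]]
ft_force: [-0.7, 0.2, 0.0]
finger_gap: 0.0003
```

```bash
python3 - <<'E'
from h import *
st=env.get_state(); print(st["time"],st["tool_pos"],st["ft_force"])
t=env.snapshot("top")[:,:,::-1]; s=env.snapshot("scene")[:,:,::-1]; cv2.imwrite("pics/top7.png",t);cv2.imwrite("pics/scene7.png",s)
red=lambda r,g,b:(r>110)&(g<50)&(b<50)&(r>3*g)
print(blobs(t[270:310,160:210],red,20),blobs(s[195:230,400:445],red,20))
t6=cv2.imread("pics/top6.png"); s6=cv2.imread("pics/scene6.png")
a=cv2.resize(t[130:310,120:420],(390,400)); b=cv2.resize(s[150:330,200:460],(400,400))
cv2.imwrite("pics/c11.png",np.hstack([a,b]))
E
```

```text
49.35 [ 0.4382 -0.2482  0.2732] [-0.6779  0.2236  0.049 ]
[([22.3, 24.6], [16, 18, 13, 14, 143])] [([21.5, 20.3], [15, 13, 13, 14, 107])]
```

View pics/c11.png

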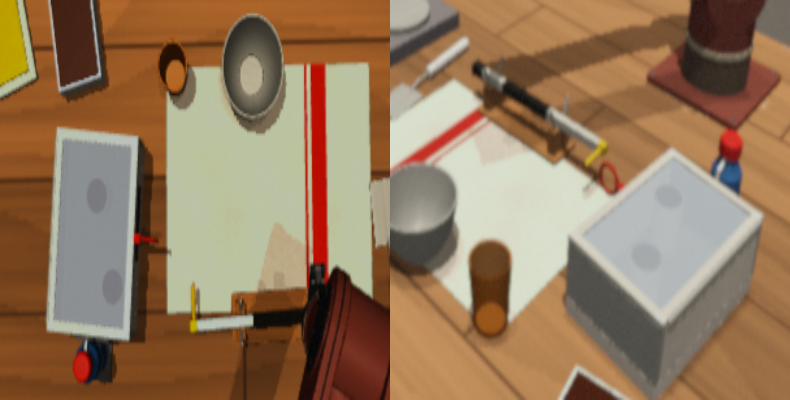

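Everything looks in place: flap shut, pole in its rest, cap up, bowl and glass where they were. One last check is the height of the cups' tops, then I'll hand in.

```bash
python3 - <<'E'
from h import *
for a,b in (((206.1,259.2),(380.7,237.8)),((194.1,218.),(366.4,265.7))): print(tri(ray("top",a),ray("scene",b)))
print(env.sign_off())
E
```

```text
(array([0.4705, 0.1607, 0.0908]), [0.0002348022424604009, 0.00023480224246031993])
(array([0.5889, 0.1964, 0.0888]), [0.0002891727677385322, 0.00028917276773850745])
the job is handed in; nothing more can be done
None
```

The job is done and handed in at about 49 s on the robot's clock. I found only two cups in the scene.

- **Cups:** both stand upright on the cabinet floor, with their tops measured at 0.091 m and 0.089 m, as expected for a 65 mm cup on the 25 mm floor. One of them moved about 4–5 cm between my placing it and the flap closing. I did not see what moved it, but it is still upright and inside.
- **Flap:** I hooked the eye and swung the flap shut at about 11°/s. The last images show it flush on the rim, and the finger met a stop at the height expected for shut.
- **Pole:** it tilted about 1° in the grip while I pressed the flap shut. It lies back in the notches of its rest.
- **Cap:** I pressed it only after the flap was shut. The force jumped to 21 N at the stop, and the images afterwards show the cap back up.
- **Other things:** the bowl and glass look untouched, and I never went near the spatula.

The two cameras disagreed by about 5 mm on where the eye was along y. I took a value in between, which was inside the 11 mm of play, and the finger went in cleanly.

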